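Bring the shed lamp over the work

TASK

Set the little wooden block upright, drilled face up as it lies now, in the middle of the square steel bench block, then swing the stiff-jointed lamp round so that its round head stays centred directly above the wooden block. Treat the lamp gently: squeeze its knob with no more than about 45 N and do not push any part of it hard. Leave the pliers, screw dispenser, tin and clamp where they lie.

Things in the scene. Friction and masses are not known exactly. Their poses are not given: they have to be found in the camera images.
- block: Small loose wooden block, 45 (its x) x 26 (its y) x 30 mm high, a dark drill mark on its top; about 30 g. Origin: centre of its underside. At the start it lies on the shelf near the bench block.
- bench_block: Square steel bench block fixed to the shelf, 80 x 80 mm, 25 mm high, flat top. Origin: centre of its underside, on the shelf.
- lamp: The whole lamp, fixed to the shelf: black steel foot of radius 70 mm, 20 mm high, with a slim upright post. Two level aluminium links, 250 mm each between axes and 20 mm wide, carry the head: the lower from the post (its top at 207 mm), the upper from the elbow (its top at 222 mm above the shelf). Origin: centre of the foot's underside, on the shoulder axis.
- lamp_head: Round flat lamp head, radius 50 mm, 26 mm thick, at the end of the upper link; it turns easily about its own upright axis and always stays level. Origin: centre of its underside, 180 mm above the shelf. It moves only level, within about 480 mm of the post.
- lamp_knob (a point): Grip point on the lamp's knob: an upright round black knob of 24 mm diameter standing on the head's own axis, from 224 to 268 mm above the shelf; the point is 252 mm above the shelf. Gripped from above here, the head can be drawn along level in any direction; the links follow with 2 to 6 N of drag and stay where left.
- lamp_shoulder (a joint): Angle of the lower link about the post (rad, anticlockwise from above). At 0 the link points from the post to +y, 0.27 rad turned towards -x; at 1.3 straight to -x. Stiff, stays where left; range -0.9 to 2.7.
- lamp_elbow (a joint): Angle of the upper link relative to the lower (rad, anticlockwise from above). At -1.22 the two are in line; at 0 the upper link is bent 1.22 rad anticlockwise from that, and points roughly to -x when the shoulder is also at 0. Stiff, stays where left; range -1.42 to 1.58.
- pliers: Bystander: steel pliers with black grips lying flat, about 160 mm long, 16 mm high. Origin: near the pivot, on the shelf.
- dispenser: Bystander: orange plastic screw dispenser, 55 x 75 mm, 85 mm high with a round hopper, push button on its front. Origin: centre of its underside.
- tin: Bystander: steel tin with a screw-top lid, radius 38 mm, 70 mm high. Origin: centre of its underside.
- clamp: Bystander: white plastic spring clamp lying flat, about 125 mm long, 60 mm wide, 20 mm high. Origin: near its pivot, on the shelf.
Not all that is in view belongs to the job. There is more than one size of the block; the one meant has the size given above.

How it is judged:
On the way, in this order (a step that is already met when the one before it is completed fails the run):
1. the wooden block stands released in the middle of the bench block (horizontal distance between block and bench_block below 0.02 m and z of block in the frame of bench_block between 0.021 and 0.029 m and angle between block's own z axis and vertical below 0.12 rad and contact force between the fingers and block below 0.2 N and linear speed of block below 0.02 m/s), for 0.2 s.
2. the lamp head stands released over the wooden block (horizontal distance between lamp_head and block below 0.02 m and contact force between the fingers and lamp below 0.2 N and linear speed of lamp_head below 0.02 m/s), for 0.2 s.
At the end, for the whole second after the job is handed in: The wooden block stands upright on the bench block's top, its centre within 20 mm of the bench block's centre, tilted less than 0.12 rad; the lamp head's centre is within 20 mm (level) of the wooden block's centre; both are released and at rest (all of step 1 and all of step 2); the robot touches nothing.
It fails at once if the robot handles the lamp roughly: over 100 N of contact in all, the forces of both fingers added (a squeeze of some 45 N) (contact force between any of the fingers, the arm and lamp above 100 N).
It fails at once if a bystander is shifted by more than 30 mm (distance of any of pliers, dispenser, tin, clamp from where it was at the start of the episode above 0.03 m).
It also fails if it takes over 72 s, if anything falls off the work surface, if the arm or the gripper's body presses on something with over 40 N, if the wrist force passes 120 N, or if a joint passes its speed limit or range.

ROBOT

A 6-joint arm with a two-finger parallel gripper is mounted at the origin on the work surface. World frame = base frame: x ahead of the robot, y to its left, z up, the work surface at z = 0. Lengths are in m, angles in rad, forces in N, time in s.
With the tool pointing down it reaches from about 0.325 to 0.9 m from the base axis. Payload 6.1 kg.
Tool frame: the origin (TCP) lies at the very end of the fingers, on their centre line; the grasp point (between the pads) lies 19 mm behind it (bot.grasp_offset is the distance from the TCP to the grasp point, in m); z points along the fingers, x is the direction in which the jaws open and shut, and the axes are right-handed (so a half turn about z gives the same grasp; the last joint's range is limited). The gripper opens to 85 mm and grips with 20 to 120 N. Pads are 22 mm wide; open, the fingers measure 114 mm over their backs; the gripper's body (76 mm by 85 mm) begins 54 mm behind the grasp point. The pads swing forward as they close: fully open they stand 13 mm farther back than shut.
Start: joints at [-1.423, 0.22, 1.526, -0, 1.395, -0.126], TCP at [0.169, -0.602, 0.231] pointing down, gripper open.
Joint ranges: [-2.98, 2.98], [-0.91, 2.08], [0.09, 2.57], [-1.24, 4.39], [0.2, 2.65], [-2.68, 2.68]. Speed limits (rad/s): [2.57, 2.57, 3.01, 3.14, 3.14, 3.14].

INTERFACE

Orientations are given as a rotation vector (axis times angle).
In Python, from plant import bot gives the robot as it stands.
- The arm moves only by the shell command python3 -m handwheel 'ROWS'. ROWS is a JSON object of lists of equal length, an entry for each row: "angular": the turn, a rotation vector about the tool's x, y, z in degrees, a list of three; "slide": the shift along the tool's x, y, z in mm, a list of three; "grip": the opening, from 0 (shut) to 1 (fully open). A call has 1 to 20 rows; each row shifts and turns the commanded pose from where the row before left it, along the tool's axes as they then stand; what a row does not reach is not made up. A row lasts 1/12 s, in which the tool goes at most 41.7 mm and 7.16 degrees, less where a joint would pass 70% of its speed; a pose out of reach is approached as far as the arm can. A call is refused whole if a number of a shift passes 41.7 or a number of a turn 7.16, either way. A call with a gripper value outside its range is refused whole. The fingers move at their own pace and stop on an object; the grip force is fixed at half the most. Time passes only in rows, so rows that do not move let the fingers close. It gives the time, the measured TCP pose, the force and the opening at its end, in the units of the state.
- bot.get_obs(): the state, without advancing time (a new reading comes with each control period).
- bot.camera(name): name is "scene" or "top" or "wrist"; returns a dict with "frame" (384x512x3 uint8, red, green, blue), "mtx" (3x3 intrinsics, pixels), "pose" (4x4, takes a point from camera to world coordinates); the wrist camera has in their place "T_tool_cam" (4x4, takes a point from camera to tool coordinates, whose origin is the TCP and whose axes are the tool frame's). Camera axes: x right, y down, z forward; pixel columns grow to the right and rows downward; lengths in m; the calibration is good to about 2 mm. The wrist camera is an equidistant fisheye: a pixel r from the principal point sees the ray r / f radians off the axis. A picture is of the moment at which its call begins: read the wrist's pose just before it. There is no depth.
- bot.finish_job(): hands the job in, once; it reports no verdict.
The state is a dict: "time": time; "joint_pos": joint angles; "qvel": joint speeds; "tau": joint torques, N m; "position": TCP position; "tcp_rot": TCP orientation; "ft_force": force on the tool from outside, world axes, zero at the start; "ft_torque": the same for the moment, N m; "opening": finger opening in m.
Only numpy, scipy, OpenCV 4.12 (cv2) and the standard library are available. Lean on these libraries where they do the work, as an engineer would, in place of code of your own. Each camera call takes 0.05 s, during which the arm holds its last target. There are 200 camera calls.

## Working session

There is one attempt and no reset: what is moved stays moved. The work goes in short steps, Python scripts to look and compute and a shell command to move; the robot and the scene stay as the last step left them, time stands still between calls to the robot, and variables do not carry over. Pictures are saved under pics/ and viewed, about 8 in all and at most 12, crops included, and the job is handed in when it is done.

```bash
mkdir -p pics; ls; python3 - <<'E'
from plant import bot
import cv2,numpy as np
o=bot.get_obs();print(o)
for n in("scene","top","wrist"):
    c=bot.camera(n);cv2.imwrite(f"pics/{n}0.png",c["frame"][:,:,::-1]);print(n,c["mtx"].tolist(),np.round(c.get("pose",c.get("T_tool_cam")),4).tolist())
a=cv2.imread("pics/scene0.png");b=cv2.imread("pics/top0.png")
cv2.imwrite("pics/top0b.png",cv2.resize(b,(800,600),interpolation=cv2.INTER_CUBIC))
cv2.imwrite("pics/scene0b.png",cv2.resize(a,(800,600),interpolation=cv2.INTER_CUBIC))
E
```

```text
pics
{'time': 0.0, 'joint_pos': array([-1.42308247e+00,  2.21216977e-01,  1.52763152e+00,  3.61423013e-05,
        1.39472366e+00, -1.26100331e-01]), 'qvel': array([-1.50939760e-03,  4.04432869e-04, -1.44786142e-03, -1.74265449e-05,
       -1.38283173e-03, -5.86076780e-04]), 'tau': array([-1.78066199e-03, -4.96906078e+01, -3.89397168e+01, -1.60309874e-04,
        1.10630470e-02, -2.36825787e-05]), 'position': array([ 0.16891911, -0.60109638,  0.23019413]), 'tcp_rot': array([-2.50270666e+00,  1.89662914e+00,  2.18224201e-03]), 'ft_force': array([-0.11719295,  0.33371051, -0.44940254]), 'ft_torque': array([-0.02138088,  0.04598858,  0.02104355]), 'opening': 0.08526356876899305}
scene [[413.0642004568262, 0.0, 254.53051767507458], [0.0, 413.0642004568262, 194.76617200672047], [0.0, 0.0, 1.0]] [[0.307, 0.4801, -0.8217, 1.3362], [0.9517, -0.1556, 0.2647, -0.1965], [-0.0008, -0.8633, -0.5047, 0.648], [0.0, 0.0, 0.0, 1.0]]
top [[468.0807949506749, 0.0, 254.19435605322508], [0.0, 468.0807949506749, 193.99046033719338], [0.0, 0.0, 1.0]] [[-0.0001, -0.9837, 0.1796, 0.3553], [-1.0, -0.0017, -0.0097, 0.0327], [0.0099, -0.1796, -0.9837, 1.4684], [0.0, 0.0, 0.0, 1.0]]
wrist [[297.3186396354542, 0.0, 256.10696214052325], [0.0, 297.3186396354542, 193.22328300698265], [0.0, 0.0, 1.0]] [[1.0, 0.0001, 0.0001, -0.0001], [-0.0001, 0.9587, 0.2844, -0.0726], [-0.0001, -0.2844, 0.9587, -0.1425], [0.0, 0.0, 0.0, 1.0]]
```

View pics/top0b.png

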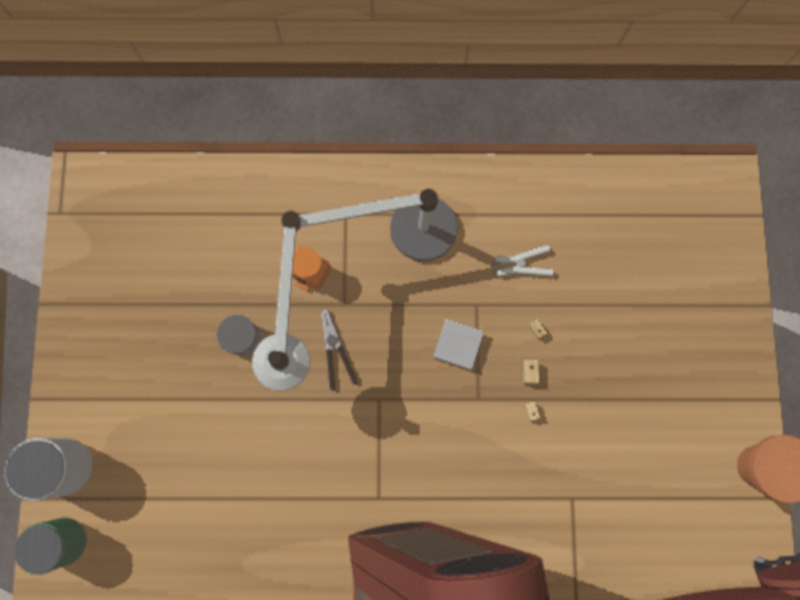

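View pics/scene0b.png

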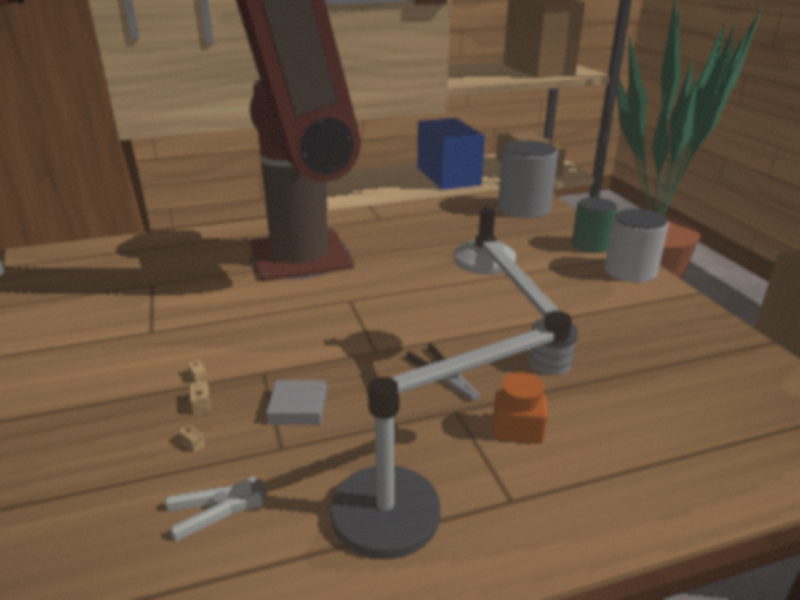

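Viewed 2. In the top picture (800 px scale) the candidates for the block are three wooden pieces at (539,329), (531,372) and (533,411). The bench block is at (459,344), the lamp head at (280,361) with its knob near (278,359), the elbow at (291,219), the post at (425,215), and the clamp, pliers, tin and dispenser are clear. I'll measure the pieces and view one close crop.

```bash
cat > h.py <<'E'
import numpy as np,cv2
from plant import bot
from scipy.spatial.transform import Rotation as R
def ray(c,uv,z,P=None):
    uv=np.atleast_2d(np.array(uv,float));P=c["pose"] if P is None else P
    K=c["mtx"]
    d=np.c_[(uv[:,0]-K[0,2])/K[0,0],(uv[:,1]-K[1,2])/K[1,1],np.ones(len(uv))]
    if "T_tool_cam" in c:
        r=np.hypot(d[:,0],d[:,1]);s=np.sin(r)/np.maximum(r,1e-9);d=np.c_[d[:,0]*s,d[:,1]*s,np.cos(r)]
    d=d@P[:3,:3].T
    return P[:3,3]+d*((z-P[2,3])/d[:,2])[:,None]
def wrist():
    o=bot.get_obs();T=np.eye(4);T[:3,:3]=R.from_rotvec(o["tcp_rot"]).as_matrix();T[:3,3]=o["position"]
    c=bot.camera("wrist");return c,T@c["T_tool_cam"],T
def rects(c,mask,z,P=None,amin=20):
    for k in cv2.findContours(mask.astype(np.uint8),cv2.RETR_EXTERNAL,cv2.CHAIN_APPROX_NONE)[0]:
        if cv2.contourArea(k)<amin: continue
        w=ray(c,k[:,0],z,P)[:,:2]
        r=cv2.minAreaRect((w*1000).astype(np.float32))
        print("px",np.round(k[:,0].mean(0)),"A",cv2.contourArea(k),"mm c",np.round(r[0],1),"size",np.round(r[1],1),"ang",round(r[2],1))
E
python3 - <<'E'
from h import *
c=bot.camera("top");f=c["frame"];h=cv2.cvtColor(f,cv2.COLOR_RGB2HSV)
for p in [(345,210),(340,238),(341,263),(335,225),(293,220),(278,218),(178,231),(186,140),(274,128)]: print(p,f[p[1],p[0]],h[p[1],p[0]])
roi=np.zeros(f.shape[:2],bool);roi[190:285,270:365]=1
V=f.astype(int)
rects(c,roi&(V.min(2)>0)&(V[:,:,2]>105)&(V[:,:,0]-V[:,:,2]>25),.03)
print('bench');rects(c,roi&(V.max(2)-V.min(2)<25)&(V.max(2)>100),.025)
print(ray(c,[(178,230)],.268),ray(c,[(186,140)],.222),ray(c,[(274,128)],.207))
cv2.imwrite("pics/c1.png",cv2.resize(f[190:285,270:365,::-1],(600,600),interpolation=cv2.INTER_CUBIC))
E
```

```text
(345, 210) [172 146 106] [ 18  98 172]
(340, 238) [189 164 123] [ 19  89 189]
(341, 263) [186 159 118] [ 18  93 186]
(335, 225) [162 131  94] [ 16 107 162]
(293, 220) [164 163 162] [ 15   3 164]
(278, 218) [162 129  93] [ 16 109 162]
(178, 231) [66 58 51] [14 58 66]
(186, 140) [73 62 53] [14 70 73]
(274, 128) [66 57 49] [14 66 66]
px [283. 266.] A 91.0 mm c [395.6 -67.6] size [24.1 76.2] ang 0.0
px [304. 264.] A 28.0 mm c [ 401.8 -133.1] size [15.6 44. ] ang 6.3
px [340. 262.] A 64.5 mm c [ 405.7 -242.7] size [34.1 21.4] ang 16.9
px [339. 237.] A 114.0 mm c [ 484.  -244.1] size [27.7 43.7] ang 88.2
px [344. 209.] A 45.0 mm c [ 569.6 -260.3] size [31.8 18. ] ang 29.3
bench
px [293. 220.] A 629.5 mm c [ 536.5 -102.9] size [80.3 82.4] ang 71.2
[[0.48027713 0.21642062 0.268     ]] [[0.73417946 0.20865369 0.222     ]] [[ 0.7745081  -0.03551138  0.207     ]]
```

View pics/c1.png

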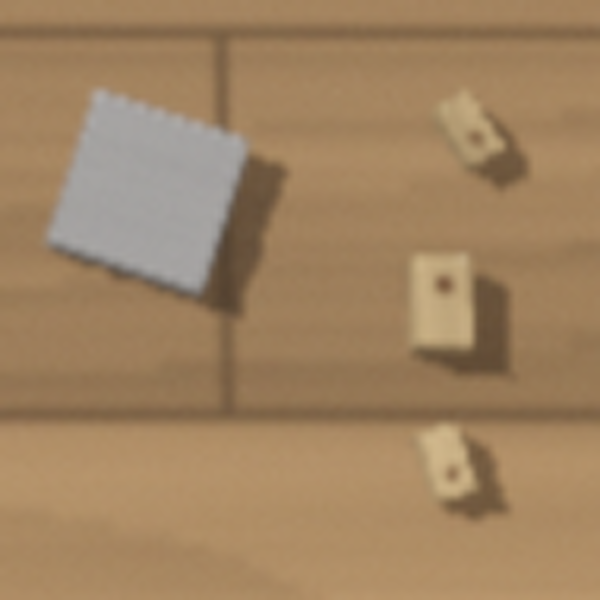

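Viewed 3. The crop shows the middle piece, native pixel (339,237), at about 44 x 28 mm with its drill mark up. The other two, at (344,209) and (340,262), are about 32 x 19 mm, so the middle one is the target. The grip force is fixed at 60 N, which is too much for the knob, so I'll cage the knob at about 25 mm instead of squeezing it. Next I work out the first approach.

```bash
cat >> h.py <<'E'
def go(x,y,z,yaw=None):
    "world target -> turn about tool z (deg; yaw = world angle of tool x) and slide in mm, tool axes after the turn"
    o=bot.get_obs();M=R.from_rotvec(o["tcp_rot"]).as_matrix()
    now=np.degrees(np.arctan2(M[1,0],M[0,0]));print("pos",np.round(o["position"],4),"yaw",round(now,2),"zaxis",np.round(M[:,2],4),"open",round(o["opening"],4),"t",round(o["time"],2))
    tz=0 if yaw is None else (now-yaw+90)%180-90
    M2=M@R.from_euler("z",tz,degrees=True).as_matrix()
    print("turn z",round(tz,2),"slide mm (after turn)",np.round(1000*M2.T@(np.array([x,y,z])-o["position"]),1),"joint6",round(o["joint_pos"][5],3))
E
python3 -c "
from h import *
go(.485,-.247,.20,90)"
```

```text
pos [ 0.1689 -0.6013  0.2306] yaw -74.32 zaxis [-2.0e-04  1.2e-03 -1.0e+00] open 0.0855 t 0.2
turn z 15.68 slide mm (after turn) [-354.3 -316.1   31. ] joint6 -0.126
```

```bash
python3 -m handwheel '{"angular":[[0,0,5.2],[0,0,5.2],[0,0,5.3],[0,0,0],[0,0,0],[0,0,0],[0,0,0],[0,0,0],[0,0,0],[0,0,0],[0,0,0],[0,0,0],[0,0,0],[0,0,0],[0,0,0],[0,0,0],[0,0,0],[0,0,0],[0,0,0]],"slide":[[0,0,0],[0,0,0],[0,0,0],[-25,-22.5,2],[-25,-22.5,2],[-25,-22.5,2],[-25,-22.5,2],[-25,-22.5,2],[-25,-22.5,2],[-25,-22.5,2],[-25,-22.5,2],[-25,-22.5,2],[-25,-22.5,2],[-25,-22.5,2],[-25,-22.5,2],[-25,-22.5,2],[-25,-22.5,2],[0,0,0],[0,0,0]],"grip":[1,1,1,1,1,1,1,1,1,1,1,1,1,1,1,1,1,1,1]}'
python3 - <<'E'
from h import *
c,P,T=wrist();f=c["frame"];V=f.astype(int)
cv2.imwrite("pics/w1.png",cv2.resize(f[:,:,::-1],(768,576)))
np.savez("w1.npz",P=P,f=f,mtx=c["mtx"])
lum=(V[:,:,2]>105)&(V[:,:,0]-V[:,:,2]>25)
print("wood");rects(c,lum,.03,P,150)
print("grey");rects(c,(V.max(2)-V.min(2)<20)&(V.max(2)>100),.025,P,1500)
go(.485,-.247,.20,90)
E
```

```text
time: 1.78
position: [0.4848, -0.2502, 0.2029]
tcp_rot: [2.225, -2.218, -0.001]
ft_force: [-0.1, -0.5, 0.5]
opening: 0.0856
wood
px [341. 230.] A 1023.0 mm c [ 415.2 -359.3] size [177.2  24.5] ang 89.5
px [222. 251.] A 7428.0 mm c [ 398.8 -191.6] size [344.7  95.1] ang 76.6
px [ 13. 218.] A 256.0 mm c [423.4 115. ] size [67.7 21.5] ang 87.2
px [251. 174.] A 881.0 mm c [ 485. -245.] size [25.1 44.8] ang 89.4
px [267.  95.] A 498.0 mm c [ 571.2 -260.9] size [32.7 19.3] ang 30.5
grey
px [133. 128.] A 4169.5 mm c [ 538.9 -106.2] size [85.  79.6] ang 71.5
pos [ 0.4841 -0.2513  0.203 ] yaw -89.9 zaxis [-8.e-04  0.e+00 -1.e+00] open 0.0854 t 1.83
turn z 0.1 slide mm (after turn) [-4.3 -0.9  3. ] joint6 0.946
```

View pics/w1.png

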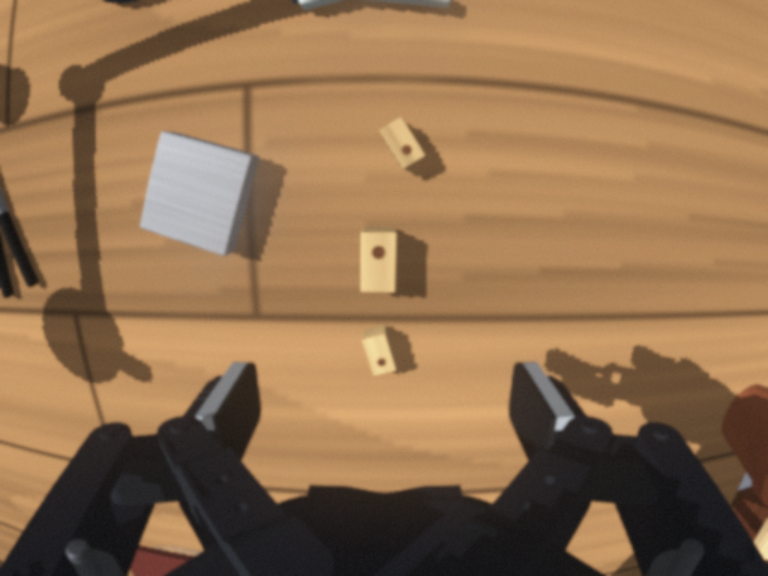

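Viewed 4. The wrist picture (native px) shows the target block at (251,174), 45 x 25 mm, centred at (0.485,-0.245), long side along x. The bench block is at (133,128), centred about (0.538,-0.105). The fingers straddle the right line, so I go down and grip.

```bash
python3 -m handwheel '{"angular":[[0,0,0],[0,0,0],[0,0,0],[0,0,0],[0,0,0],[0,0,0],[0,0,0],[0,0,0],[0,0,0],[0,0,0]],"slide":[[-6,-1,0],[0,0,28],[0,0,28],[0,0,28],[0,0,28],[0,0,28],[0,0,28],[0,0,28],[0,0,0],[0,0,0]],"grip":[1,1,1,1,1,1,1,1,1,1]}' && python3 -m handwheel '{"angular":[[0,0,0],[0,0,0],[0,0,0],[0,0,0],[0,0,0],[0,0,0],[0,0,0],[0,0,0],[0,0,0],[0,0,0],[0,0,0],[0,0,0]],"slide":[[0,0,0],[0,0,0],[0,0,0],[0,0,0],[0,0,0],[0,0,0],[0,0,0],[0,0,0],[0,0,0],[0,0,0],[0,0,0],[0,0,0]],"grip":[0.5,0.5,0.5,0.5,0.3,0.3,0.1,0,0,0,0,0]}'
```

```text
time: 2.67
position: [0.4831, -0.2456, 0.0061]
tcp_rot: [2.219, -2.223, -0.007]
ft_force: [0.2, 0.6, 0.3]
opening: 0.0854
time: 3.67
position: [0.4857, -0.2461, 0.0084]
tcp_rot: [-2.221, 2.221, -0.002]
ft_force: [-0.7, 1.0, 7.4]
opening: 0.0252
```

```bash
python3 -m handwheel '{"angular":[[0,0,0],[0,0,0],[0,0,0],[0,0,0],[0,0,0],[0,0,0],[0,0,0],[0,0,0],[0,0,0],[0,0,0],[0,0,0],[0,0,0],[0,0,0],[0,0,0]],"slide":[[0,0,-10],[0,0,-20],[0,0,-30],[0,0,-30],[-20,-7.5,0],[-20,-7.5,0],[-20,-7.5,0],[-20,-7.5,0],[-20,-7.5,0],[-20,-7.5,0],[-21,-7.5,0],[0,0,0],[0,0,0],[0,0,0]],"grip":[0,0,0,0,0,0,0,0,0,0,0,0,0,0]}'
python3 - <<'E'
from h import *
c,P,T=wrist();f=c["frame"];V=f.astype(int)
cv2.imwrite("pics/w2.png",cv2.resize(f[:,:,::-1],(768,576)))
print("grey");rects(c,(V.max(2)-V.min(2)<20)&(V.max(2)>100),.025,P,1500)
t=bot.camera("top");g=t["frame"].astype(int)
go(.538,-.105,.06,90)
E
```

```text
time: 4.83
position: [0.5375, -0.105, 0.0976]
tcp_rot: [2.222, -2.221, 0.0]
ft_force: [-0.3, -0.1, 0.4]
opening: 0.0248
grey
px [254. 208.] A 8120.5 mm c [ 531.3 -101.7] size [ 92.5 111.9] ang 84.0
px [410.  20.] A 2072.0 mm c [ 691.8 -233.8] size [ 33.1 113.1] ang 0.5
pos [ 0.5373 -0.1055  0.0974] yaw -90.05 zaxis [-1.e-04 -2.e-04 -1.e+00] open 0.0246 t 4.93
turn z -0.05 slide mm (after turn) [-0.5 -0.7 37.4] joint6 1.234
```

View pics/w2.png

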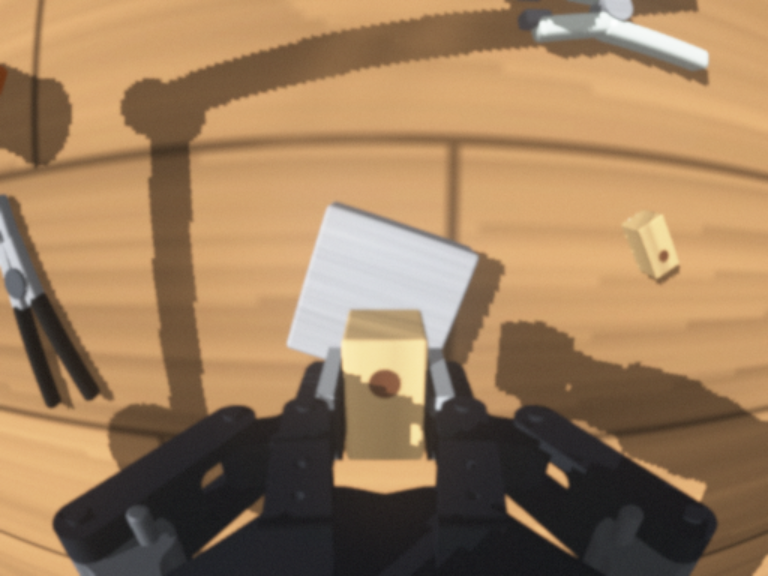

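Viewed 5. The block is held level with its drill mark up. The bench block's top corners show at about (333,209), (475,258) and (288,346) in the 768 px picture. I cast those corners onto the top plane to get its centre.

```bash
python3 - <<'E'
from h import *
c,P,T=wrist()
w=ray(c,np.array([(333,209),(475,258),(288,346)])/1.5,.025,P)[:,:2]
print(np.round(w,4),"sides",np.linalg.norm(w[0]-w[1]),np.linalg.norm(w[0]-w[2]),"centre",(w[1]+w[2])/2)
# held block top: corners
b=ray(c,np.array([(343,340),(425,340),(345,458),(426,458)])/1.5,.0976+.0216,P)[:,:2];print("block",np.round(b,4),b.mean(0))
m=(w[1]+w[2])/2; go(m[0],m[1],.0345,None)
E
```

```text
[[ 0.587  -0.0807]
 [ 0.5627 -0.1509]
 [ 0.515  -0.0541]] sides 0.07422931439622653 0.07680749569453305 centre [ 0.53884374 -0.10248262]
block [[ 0.5587 -0.0933]
 [ 0.5587 -0.1174]
 [ 0.515  -0.0922]
 [ 0.515  -0.1195]] [ 0.53686484 -0.10560876]
pos [ 0.5373 -0.1056  0.0974] yaw -90.07 zaxis [-1.e-04 -2.e-04 -1.e+00] open 0.0245 t 4.98
turn z 0 slide mm (after turn) [-3.2 -1.5 62.9] joint6 1.234
```

```bash
python3 -m handwheel '{"angular":[[0,0,0],[0,0,0],[0,0,0],[0,0,0],[0,0,0],[0,0,0],[0,0,0],[0,0,0],[0,0,0]],"slide":[[-2,-1,12],[0,0,15],[0,0,15],[0,0,10],[0,0,6],[0,0,3],[0,0,2],[0,0,0],[0,0,0]],"grip":[0,0,0,0,0,0,0,0,0]}'
```

```text
time: 5.73
position: [0.5391, -0.103, 0.0349]
tcp_rot: [-2.221, 2.221, -0.001]
ft_force: [-0.2, 0.2, 1.0]
opening: 0.0246
```

```bash
python3 -m handwheel '{"angular":[[0,0,0],[0,0,0],[0,0,0],[0,0,0]],"slide":[[0,0,0.8],[0,0,0.7],[0,0,0],[0,0,0]],"grip":[0,0,0,0]}' && python3 -m handwheel '{"angular":[[0,0,0],[0,0,0],[0,0,0],[0,0,0],[0,0,0],[0,0,0],[0,0,0],[0,0,0]],"slide":[[0,0,0],[0,0,0],[0,0,0],[0,0,0],[0,0,0],[0,0,0],[0,0,0],[0,0,0]],"grip":[0.31,0.33,0.35,0.4,0.5,0.6,0.6,0.6]}'
```

```text
time: 6.07
position: [0.5392, -0.103, 0.0334]
tcp_rot: [-2.221, 2.221, -0.002]
ft_force: [1.4, -0.4, 1.1]
opening: 0.025
time: 6.73
position: [0.5386, -0.1028, 0.0328]
tcp_rot: [2.221, -2.222, -0.0]
ft_force: [-0.1, 0.9, -0.8]
opening: 0.0513
```

```bash
python3 -m handwheel '{"angular":[[0,0,0],[0,0,0],[0,0,0],[0,0,0],[0,0,0],[0,0,0],[0,0,0],[0,0,0],[0,0,0],[0,0,0],[0,0,0],[0,0,0]],"slide":[[0,0,-8],[0,0,-15],[0,0,-25],[0,0,-30],[0,0,-35],[0,0,-35],[0,0,-35],[0,0,-35],[0,0,-35],[0,0,-34],[0,0,0],[0,0,0]],"grip":[0.6,0.6,0.6,0.6,0.7,0.8,0.8,0.8,0.8,0.8,0.8,0.8]}'
python3 - <<'E'
from h import *
c,P,T=wrist();f=c["frame"];np.savez("w3.npz",f=f,P=P)
t=bot.camera("top")["frame"];s=bot.camera("scene")["frame"]
a=cv2.resize(f[:,:,::-1],(512,384));
b=cv2.resize(s[220:290,150:230,::-1],(288,252),interpolation=cv2.INTER_CUBIC)
k=np.zeros((384,288,3),np.uint8);k[:252]=b
cv2.imwrite("pics/m3.png",np.hstack([a,k]))
V=f.astype(int)
lum=(V[:,:,2]>105)&(V[:,:,0]-V[:,:,2]>25);print("block");rects(c,lum[100:260,180:330] if 0 else lum,.055,P,150)
print("grey");rects(c,(V.max(2)-V.min(2)<20)&(V.max(2)>100),.025,P,1000)
go(.480,.216,.31,90)
E
```

```text
time: 7.73
position: [0.5398, -0.1032, 0.3236]
tcp_rot: [-2.219, 2.22, -0.009]
ft_force: [0.7, -0.8, -0.4]
opening: 0.0684
block
px [507. 349.] A 167.0 mm c [   7.7 -834.1] size [152.2  48.7] ang 33.8
px [134. 343.] A 443.5 mm c [180.4 152.1] size [69.8 68.2] ang 1.6
px [379. 346.] A 666.0 mm c [ 160.1 -353.4] size [121.2  64. ] ang 33.8
px [256. 317.] A 1589.5 mm c [ 260.4 -104.5] size [ 35.9 254.2] ang 0.1
px [ 34. 307.] A 1264.5 mm c [235.9 382.8] size [125.  232.9] ang 25.9
px [262. 273.] A 9851.5 mm c [ 367.1 -109.9] size [271.6 160.4] ang 89.8
px [ 74. 255.] A 7247.0 mm c [367.6 260.1] size [159.8 392.4] ang 0.1
px [429. 244.] A 5464.5 mm c [ 370.9 -445.8] size [150.5 407.8] ang 0.0
px [413. 162.] A 700.5 mm c [ 542.  -367.8] size [ 23.7 292.4] ang 1.2
px [256. 161.] A 624.5 mm c [ 539.  -102.8] size [27.  48.6] ang 90.0
px [421. 147.] A 785.5 mm c [ 564.8 -371.8] size [ 23.5 205. ] ang 0.4
px [388. 132.] A 3803.5 mm c [ 577.3 -356.8] size [ 60.7 434.6] ang 0.9
px [225. 148.] A 1974.5 mm c [553.9 -68.5] size [124.4 108.4] ang 85.5
px [261.  51.] A 840.5 mm c [ 699.6 -110.4] siz
[... 197 characters left out ...]
06.5 -300.5] size [159.  536.8] ang 0.0
px [158.  54.] A 4385.5 mm c [706.5  37.6] size [117.1 157.8] ang 89.9
px [66.  9.] A 443.5 mm c [806.  208.9] size [181.9  22.1] ang 89.8
px [11.  6.] A 265.5 mm c [837.6 339.5] size [90.5 38.1] ang 71.9
grey
px [ 16. 225.] A 1871.5 mm c [402.8 397.8] size [121.  167.4] ang 68.3
px [255. 157.] A 2607.0 mm c [ 539.8 -102.8] size [79.3 79.5] ang 71.3
px [343.  52.] A 1083.0 mm c [ 704.2 -233.8] size [ 60.1 114.3] ang 7.0
px [202.  21.] A 2161.5 mm c [749.7 -18.3] size [124.4  65.9] ang 55.3
pos [ 0.5378 -0.1025  0.3183] yaw -90.01 zaxis [-2.4e-03  9.0e-04 -1.0e+00] open 0.0687 t 7.88
turn z -0.01 slide mm (after turn) [-318.5   57.8    8.7] joint6 1.239
```

View pics/m3.png

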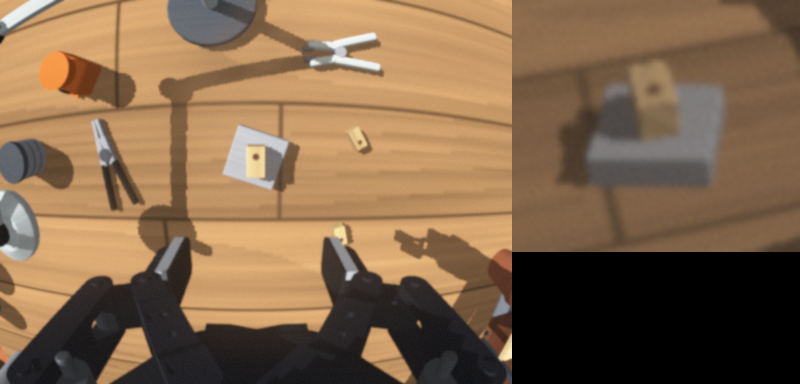

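Viewed 6. The block stands upright in the middle: the wrist cast gives block (0.539,-0.103) and bench (0.540,-0.103), and the scene crop agrees. The lamp head is at the left edge. Next I go above the knob.

```bash
python3 -m handwheel '{"angular":[[0,0,0],[0,0,0],[0,0,0],[0,0,0],[0,0,0],[0,0,0],[0,0,0],[0,0,0],[0,0,0],[0,0,0],[0,0,0],[0,0,-5.2],[0,0,-5.3],[0,0,0],[0,0,0]],"slide":[[-29,5.3,0],[-29,5.3,0],[-29,5.3,0],[-29,5.3,0],[-29,5.3,0],[-29,5.3,0],[-29,5.3,0],[-29,5.3,0],[-29,5.3,0],[-29,5.3,0],[-28.5,5,0],[0,0,0],[0,0,0],[0,0,0],[0,0,0]],"grip":[0.8,0.8,0.8,0.8,0.8,0.8,0.8,0.8,0.8,0.8,0.8,0.8,0.8,0.8,0.8]}'
python3 - <<'E'
from h import *
c,P,T=wrist();f=c["frame"];V=f.astype(int)
np.savez("w4.npz",f=f,P=P)
cv2.imwrite("pics/w4.png",cv2.resize(f[:,:,::-1],(768,576)))
go(.480,.216,.233)
E
```

```text
time: 9.13
position: [0.4799, 0.2156, 0.3181]
tcp_rot: [2.411, -2.01, -0.003]
ft_force: [-0.7, -0.2, 0.0]
opening: 0.0683
pos [0.4802 0.2154 0.3185] yaw -79.69 zaxis [-2.3e-03 -7.0e-04 -1.0e+00] open 0.0682 t 9.18
turn z 0 slide mm (after turn) [-0.6 -0.1 85.5] joint6 1.663
```

View pics/w4.png

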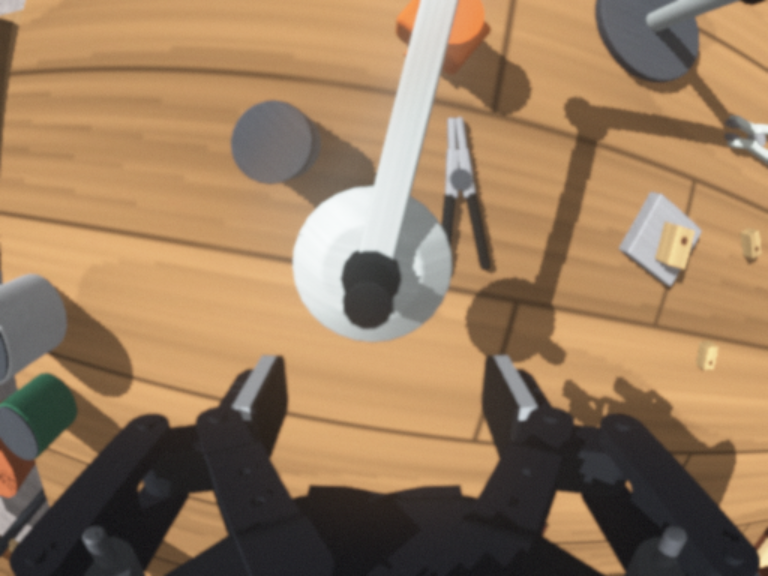

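Viewed 7. The knob's top disc is at about (369,304) and the head disc at about (372,263) in the 768 px picture, with the link running up from it. I cast both.

```bash
python3 - <<'E'
from h import *
d=np.load("w4.npz");c={"mtx":bot.camera("wrist")["mtx"],"T_tool_cam":0}
k=ray(c,np.array([(369,303),(344,303),(393,304)])/1.5,.268,d["P"]);print(k)
h=ray(c,np.array([(372,263),(293,263),(452,263),(372,341)])/1.5,.2,d["P"]);print(h)
go(k[0,0],k[0,1],.234)
E
```

```text
[[0.48762808 0.22409771 0.268     ]
 [0.48556433 0.23531735 0.268     ]
 [0.48911845 0.2132766  0.268     ]]
[[0.49016674 0.22494159 0.2       ]
 [0.48174932 0.2723064  0.2       ]
 [0.49896142 0.1774836  0.2       ]
 [0.44024135 0.21624758 0.2       ]]
pos [0.4804 0.2153 0.3188] yaw -79.68 zaxis [-1.7e-03 -5.0e-04 -1.0e+00] open 0.0683 t 9.23
turn z 0 slide mm (after turn) [-7.4 -8.9 84.8] joint6 1.662
```

```bash
python3 -m handwheel '{"angular":[[0,0,0],[0,0,0],[0,0,0],[0,0,0],[0,0,0],[0,0,0],[0,0,0]],"slide":[[-7.4,-8.9,0],[0,0,20],[0,0,25],[0,0,25],[0,0,15],[0,0,0],[0,0,0]],"grip":[0.8,0.8,0.8,0.8,0.8,0.8,0.8]}' && python3 -m handwheel '{"angular":[[0,0,0],[0,0,0],[0,0,0],[0,0,0],[0,0,0],[0,0,0],[0,0,0],[0,0,0],[0,0,0],[0,0,0]],"slide":[[0,0,0],[0,0,0],[0,0,0],[0,0,0],[0,0,0],[0,0,0],[0,0,0],[0,0,0],[0,0,0],[0,0,0]],"grip":[0.7,0.6,0.5,0.45,0.4,0.37,0.35,0.34,0.34,0.34]}'
python3 - <<'E'
from h import *
c,P,T=wrist();f=c["frame"];np.savez("w5.npz",f=f,P=P)
cv2.imwrite("pics/w5.png",cv2.resize(f[:,:,::-1],(640,480)))
go(.539,-.103,.234)
E
```

```text
time: 9.82
position: [0.4876, 0.224, 0.234]
tcp_rot: [2.412, -2.01, -0.002]
ft_force: [1.3, 0.2, 0.4]
opening: 0.0682
time: 10.65
position: [0.488, 0.2246, 0.2347]
tcp_rot: [2.415, -2.009, -0.0]
ft_force: [0.2, -0.3, -0.0]
opening: 0.0291
pos [0.488  0.2246 0.2347] yaw -79.51 zaxis [-1.e-04 -1.e-04 -1.e+00] open 0.0289 t 10.7
turn z 0 slide mm (after turn) [331.4   9.5   0.8] joint6 1.672
```

View pics/w5.png

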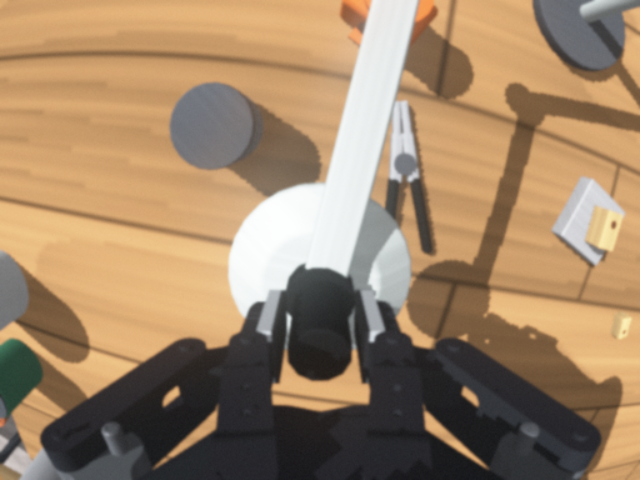

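Viewed 8. The knob is centred between the pads, with the knob top at about (320,355) in the 640 px picture and a gap on each side. I close to a loose cage (0.29, about 24.8 mm) and draw a little way as a test.

```bash
python3 -m handwheel '{"angular":[[0,0,0],[0,0,0],[0,0,0],[0,0,0],[0,0,0],[0,0,0],[0,0,0],[0,0,0],[0,0,0],[0,0,0]],"slide":[[0,0,0],[0,0,0],[0,0,0],[0,0,0],[2,0,0],[4,0,0],[6,0,0],[8,0,0],[8,0,0],[8,0,0]],"grip":[0.32,0.31,0.3,0.29,0.29,0.29,0.29,0.29,0.29,0.29]}'
python3 - <<'E'
from h import *
c,P,T=wrist();f=c["frame"];a=np.load("w5.npz")["f"]
def knob(f): # dark knob top centroid between pads
    g=f[:,:,:].max(2)[225:300,225:290];m=(g<32).astype(np.uint8)
    return m
for x in(a,f):
    r=x.max(2)[285,215:300]; print(r.tolist())
go(.539,-.103,.234)
E
```

```text
time: 11.53
position: [0.4947, 0.1882, 0.2347]
tcp_rot: [2.415, -2.009, -0.0]
ft_force: [-1.5, 1.8, -0.3]
opening: 0.0247
[44, 40, 42, 43, 44, 45, 43, 38, 40, 43, 61, 110, 167, 191, 168, 112, 57, 41, 38, 38, 35, 37, 38, 37, 34, 34, 38, 35, 35, 35, 35, 31, 35, 37, 33, 34, 34, 36, 36, 35, 35, 35, 34, 35, 36, 36, 32, 32, 38, 35, 35, 40, 43, 42, 42, 41, 44, 40, 37, 40, 42, 38, 41, 41, 41, 80, 149, 203, 218, 215, 185, 126, 68, 42, 43, 47, 55, 58, 57, 56, 56, 53, 56, 50, 49]
[50, 55, 49, 50, 43, 44, 40, 41, 40, 43, 43, 40, 41, 36, 34, 36, 32, 34, 33, 35, 34, 35, 35, 35, 33, 36, 36, 33, 32, 34, 33, 32, 32, 32, 33, 31, 29, 32, 29, 35, 32, 33, 34, 30, 33, 35, 32, 30, 30, 31, 31, 31, 31, 33, 33, 32, 32, 33, 34, 34, 34, 35, 34, 42, 65, 104, 117, 83, 48, 41, 48, 54, 57, 56, 57, 56, 57, 54, 49, 48, 49, 47, 50, 47, 48]
pos [0.4952 0.1868 0.2348] yaw -79.57 zaxis [ 5.0e-04 -1.4e-03 -1.0e+00] open 0.0249 t 11.58
turn z 0 slide mm (after turn) [293.    9.4   1.2] joint6 1.602
```

```bash
cat >> h.py <<'E'
def slip():
    "row of the knob top's near edge in the wrist picture (303.x when centred) and head estimate"
    c,P,T=wrist();f=c["frame"];col=f[280:325,250:263].max(2).mean(1)
    i=int(np.argmax(col>75));print("edge row",280+i,np.round(col[i-2:i+2]));return c,P
E
python3 - <<'E'
from h import *
a=np.load("w5.npz")["f"];col=a[280:325,250:263].max(2).mean(1);i=int(np.argmax(col>75));print("ref",280+i,col[i-2:i+2].round())
c,P=slip();cv2.imwrite("pics/w6.png",c["frame"][:,:,::-1])
E
python3 -m handwheel '{"angular":[[0,0,0],[0,0,0],[0,0,0],[0,0,0],[0,0,0],[0,0,0],[0,0,0],[0,0,0],[0,0,0],[0,0,0],[0,0,0]],"slide":[[5,0.5,0],[8,0.5,0],[8,0.5,0],[8,0.5,0],[8,0.5,0],[8,0.5,0],[8,0.5,0],[8,0.5,0],[8,0.5,0],[8,0.5,0],[8,0.5,0]],"grip":[0.29,0.29,0.29,0.29,0.29,0.29,0.29,0.29,0.29,0.29,0.29]}'
python3 -c "
from h import *
slip();go(.539,-.103,.234)"
```

```text
ref 304 [ 43.  69. 134. 196.]
edge row 314 [ 35.  51. 104. 172.]
time: 12.55
position: [0.5048, 0.1038, 0.2349]
tcp_rot: [-2.415, 2.009, -0.0]
ft_force: [-0.5, 1.9, -0.7]
opening: 0.0247
edge row 308 [ 42.  71. 124. 168.]
pos [0.505  0.1025 0.2349] yaw -79.55 zaxis [ 2.0e-04 -1.3e-03 -1.0e+00] open 0.0246 t 12.6
turn z 0 slide mm (after turn) [208.3   3.9   1.1] joint6 1.437
```

```bash
python3 - <<'E'
from h import *
a=np.load("w5.npz")["f"];b=cv2.imread("pics/w6.png")[:,:,::-1];c,P,T=wrist();f=c["frame"]
im=np.hstack([x[190:330,190:322] for x in(a,b,f)])[:,:,::-1];cv2.imwrite("pics/cmp.png",cv2.resize(im,None,fx=2,fy=2,interpolation=cv2.INTER_CUBIC))
E
```

```text
(no output)
```

View pics/cmp.png

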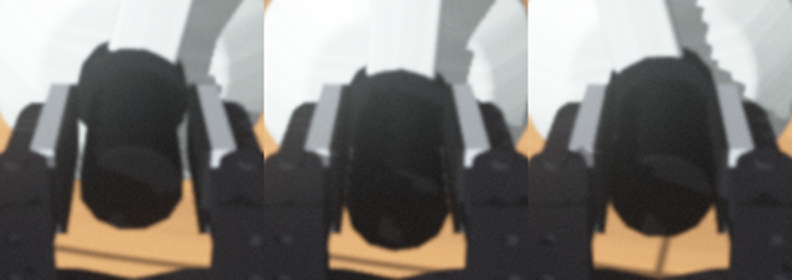

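Viewed 9. The knob stays between the pads. Its near edge slid about 5 mm along them and came back to within about 2 mm. I carry on drawing.

```bash
python3 -m handwheel '{"angular":[[0,0,0],[0,0,0],[0,0,0],[0,0,0],[0,0,0],[0,0,0],[0,0,0],[0,0,0],[0,0,0],[0,0,0],[0,0,0],[0,0,0]],"slide":[[5,0.3,0],[8,0.3,0],[8,0.3,0],[8,0.3,0],[8,0.3,0],[8,0.3,0],[8,0.3,0],[8,0.3,0],[8,0.3,0],[8,0.3,0],[8,0.3,0],[8,0.3,0]],"grip":[0.29,0.29,0.29,0.29,0.29,0.29,0.29,0.29,0.29,0.29,0.29,0.29]}'
python3 -c "
from h import *
slip();go(.539,-.103,.234)"
```

```text
time: 13.65
position: [0.5181, 0.0118, 0.2348]
tcp_rot: [2.415, -2.009, -0.0]
ft_force: [0.2, 1.5, 0.2]
opening: 0.0244
edge row 300 [ 41.  64. 118. 172.]
pos [0.5184 0.0103 0.2348] yaw -79.55 zaxis [ 1.0e-04 -1.3e-03 -1.0e+00] open 0.0244 t 13.7
turn z 0 slide mm (after turn) [115.2   0.3   1. ] joint6 1.257
```

```bash
python3 -m handwheel '{"angular":[[0,0,0],[0,0,0],[0,0,0],[0,0,0],[0,0,0],[0,0,0],[0,0,0],[0,0,0]],"slide":[[5,0,0],[8,0,0],[8,0,0],[8,0,0],[8,0,0],[8,0,0],[8,0,0],[8,0,0]],"grip":[0.29,0.29,0.29,0.29,0.29,0.29,0.29,0.29]}'
python3 -c "
from h import *
slip();go(.539,-.103,.234)"
```

```text
time: 14.37
position: [0.5293, -0.0483, 0.2348]
tcp_rot: [2.415, -2.009, -0.0]
ft_force: [-0.6, 2.6, 0.5]
opening: 0.0247
edge row 294 [ 39.  46.  81. 142.]
pos [ 0.5295 -0.0497  0.2348] yaw -79.56 zaxis [ 2.0e-04 -1.4e-03 -1.0e+00] open 0.0245 t 14.42
turn z 0 slide mm (after turn) [54.1  0.3  0.9] joint6 1.148
```

```bash
python3 -m handwheel '{"angular":[[0,0,0],[0,0,0],[0,0,0],[0,0,0],[0,0,0],[0,0,0],[0,0,0],[0,0,0],[0,0,0],[0,0,0]],"slide":[[5,0.3,0],[8,0.5,0],[8,0.5,0],[8,0.5,0],[8,0.5,0],[7,0.4,0],[6,0.3,0],[4,0.2,0],[0,0,0],[0,0,0]],"grip":[0.29,0.29,0.29,0.29,0.29,0.29,0.29,0.29,0.29,0.29]}'
python3 - <<'E'
from h import *
c,P=slip();go(.539,-.103,.234)
cv2.imwrite("pics/w7.png",cv2.resize(c["frame"][:,:,::-1],(640,480)))
E
```

```text
time: 15.25
position: [0.5358, -0.1018, 0.2348]
tcp_rot: [2.414, -2.009, 0.001]
ft_force: [0.9, -1.5, 0.5]
opening: 0.0245
edge row 288 [ 40.  59. 109. 166.]
pos [ 0.5358 -0.1018  0.2348] yaw -79.53 zaxis [-2.0e-04 -1.1e-03 -1.0e+00] open 0.0249 t 15.3
turn z 0 slide mm (after turn) [ 1.8 -2.9  0.8] joint6 1.057
```

View pics/w7.png

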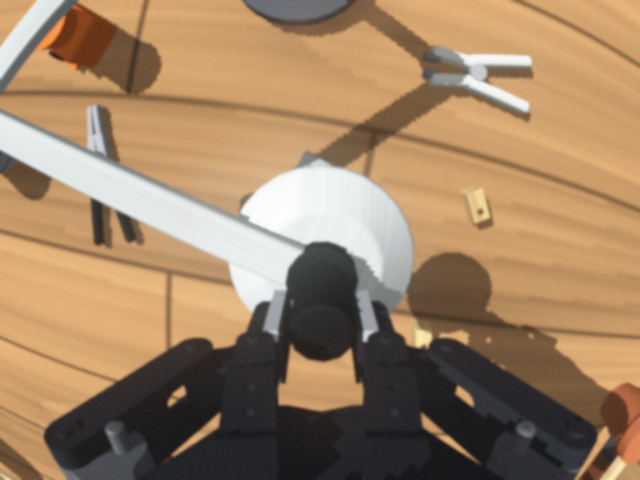

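Viewed 10. The head hides the block. The knob (top at about (322,330) in the 640 px picture) lies about 7 mm further from the robot than the pad centre. That puts the head about 5 mm from the block's axis, well within the 20 mm. I release, rise and check.

```bash
python3 -m handwheel '{"angular":[[0,0,0],[0,0,0],[0,0,0],[0,0,0],[0,0,0],[0,0,0],[0,0,0],[0,0,0],[0,0,0],[0,0,0],[0,0,0],[0,0,0],[0,0,0],[0,0,0],[0,0,0],[0,0,0],[0,0,0],[0,0,0]],"slide":[[0,0,0],[0,0,0],[0,0,0],[0,0,0],[0,0,0],[0,0,0],[0,0,0],[0,0,0],[0,0,0],[0,0,-5],[0,0,-15],[0,0,-25],[0,0,-25],[0,0,-15],[0,0,0],[0,0,0],[0,0,0],[0,0,0]],"grip":[0.3,0.32,0.35,0.4,0.5,0.6,0.7,0.8,0.8,0.8,0.8,0.8,0.8,0.8,0.8,0.8,0.8,0.8]}'
python3 - <<'E'
from h import *
c,P,T=wrist();f=c["frame"];np.savez("w8.npz",f=f,P=P)
s=bot.camera("scene");np.savez("s8.npz",f=s["frame"])
a=f[70:270,150:350,::-1];b=s["frame"][150:330,100:350,::-1]
cv2.imwrite("pics/fin.png",np.hstack([cv2.resize(a,(400,400)),cv2.resize(b,(400,288)).copy() if 0 else cv2.copyMakeBorder(cv2.resize(b,(400,288)),0,112,0,0,cv2.BORDER_CONSTANT)]))
g=f.max(2);V=f.astype(int)
go(.539,-.103,.234)
E
```

```text
time: 16.8
position: [0.5352, -0.1009, 0.3181]
tcp_rot: [2.414, -2.009, -0.004]
ft_force: [0.2, -0.2, 1.4]
opening: 0.0683
pos [ 0.5353 -0.1009  0.3183] yaw -79.52 zaxis [-2.4e-03  8.0e-04 -1.0e+00] open 0.068 t 16.9
turn z 0 slide mm (after turn) [ 2.8 -3.5 84.3] joint6 1.057
```

View pics/fin.png

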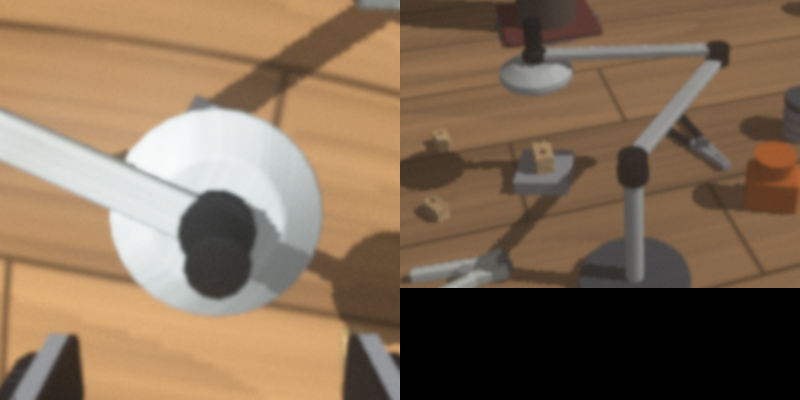

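Viewed 11. The block still stands upright on the bench block, the head is over it, and the gripper is clear. The knob top is at native wrist pixel (258.5,203.5), and in the scene view the head rim centre is about (185,196) and the block top about (188,245). I cast these to check.

```bash
python3 - <<'E'
from h import *
P=np.load("w8.npz")["P"];w=bot.camera("wrist");s=bot.camera("scene");t=bot.camera("top")
print("knob wrist",ray(w,[(258.5,203.5)],.268,P)[0,:2])
f=lambda x,y,ox,oy,k:(ox+x*k,oy+y*k)
r=ray(w,[f(x,y,150,70,.5) for x,y in[(109,212),(322,212),(215,107),(217,316)]],.190,P);print("head rim wrist",np.round(r,3).tolist(),(r[0,:2]+r[1,:2])/2)
r=ray(s,[(100+(x-400)*.625,150+y*.625) for x,y in[(500,74),(572,74),(543,155)]],.19)
print("head scene",(r[0,:2]+r[1,:2])/2);print("block scene",ray(s,[(100+143*.625,150+149*.625)],.055)[0,:2])
V=t["frame"].astype(int);m=(V.max(2)-V.min(2)<35)&(V.max(2)>120);print("top view head");m[:190]=0;m[:,:250]=0;m[:,330:]=0;m[250:]=0;rects(t,m,.195,None,200)
print(bot.get_obs()["ft_force"].round(2),bot.get_obs()["time"])
E
```

```text
knob wrist [ 0.54334949 -0.10090558]
head rim wrist [[0.535, -0.051, 0.19], [0.553, -0.15, 0.19], [0.592, -0.091, 0.19], [0.492, -0.111, 0.19]] [ 0.54426506 -0.10057133]
head scene [ 0.54978203 -0.10279531]
block scene [ 0.53922044 -0.10221929]
top view head
px [299. 221.] A 291.5 mm c [ 511.3 -103.7] size [77.9 42.3] ang 82.4
px [264. 200.] A 205.0 mm c [569.7  -8.5] size [88.5 22.1] ang 75.1
[-0.02  0.1   0.13] 17.05
```

```bash
python3 -c "
from plant import bot
print(bot.finish_job())"
```

```text
the job is handed in; nothing more can be done
None
```

The wooden block stands upright, drilled face up, in the middle of the bench block, with the lamp head over it. I handed the job in at about 17 s, and no verdict was reported.

- **Block:** I chose the 45 x 26 mm piece; the other two measured about 32 x 19 mm. After release it measured at (0.539, -0.103), against the bench block's centre at (0.540, -0.103).
- **Lamp:** The fixed 60 N grip was over the 45 N limit, so I didn't squeeze the knob. I held it in a loose cage about 25 mm wide and drew it along; the wrist force at the checks was under 3 N. The knob slid up to about 7 mm along the pads, and I left that uncorrected.
- **Last checks, after release with the gripper about 85 mm higher and clear:**
  - The wrist view puts the head at (0.543, -0.101), about 5 mm from the block's axis.
  - The scene view gave about 10 mm, but from coarser pixel readings.
  - The top view check failed: the gripper partly covered the head, so it gave no usable reading.
- **Bystanders:** The pliers, dispenser, tin and clamp were not touched on purpose and looked unmoved where visible. I did not measure their positions again.

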